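Fill the wash caddy's empty cells and draw up its telescopic handle

TASK

Set a spare bottle from the steel tray down upright into each empty cell of the wash caddy, without dropping it, and leave the bottles already in their cells and everything else on the shelf as they are. Then press in the release button of the caddy's telescopic handle, pull the handle straight up past its first stop to the second stop, and finish while still gripping it there, fully extended.

Things in the scene. Friction and masses are not known exactly. Their poses are not given: they have to be found in the camera images.
- caddy_mid (a point): centre of the underside of the grey wash caddy (180 mm in x, 142 mm in y, too heavy to shift), z up. Its front, -x, is turned roughly to the robot. Cells at x = -58 and +58 mm, y = -37 and +37 mm; between the two rows the telescopic handle: a level bar along y on two upright tubes at y = -44 and +44 mm
- handle_grip (a point): centre of the handle's black grip bar, 28 mm thick (x), 122 mm long (y), 26 mm high (z up), axes as the caddy's; 147 mm above the shelf when fully down, moving with the handle. The tube tops lie 4 mm below its underside when down. The button is in the middle of its front (-x) face
- handle (a joint): how far the handle is drawn straight up (m): 0 fully down and locked, 0.050 first stop, 0.100 second stop and end of travel. It can be drawn only while the button is in; if the button is let out on the way, it locks at the next stop it comes to. It slides stiffly (about 3 N, plus 2 N of weight)
- button (a joint): release button, grey, 26 mm wide, 16 mm high, 5 mm proud of the bar's front: 0 out, 0.005 m fully in, flush. Unlocks at about 0.004; 2.4 N to start, 6.4 N fully in. Bar and button measure 33 mm front to back, 28 mm with it in; squeezing the bar's middle from front to back presses it, and 10 N or more keeps it in
- tray_mid (a point): centre of the floor (7 mm above the shelf) of the steel drip tray, 196 x 196 mm, rim 18 mm above the shelf, that holds the three spare bottles and a squat glass jar, at least 75 mm from axis to axis; z up
- bottle1_mid (a point): one of five identical upright bottles, some in caddy cells, the others spares on the tray: point on its axis at mid-height (67.5 mm above the foot). White round body 42 mm across up to 91 mm above the foot, sloping shoulder, grey cap 26 mm across from 104 to 135 mm. 0.10 to 0.19 kg. z axis: up the bottle
- bottle2_mid (a point): one of five identical upright bottles, some in caddy cells, the others spares on the tray: point on its axis at mid-height (67.5 mm above the foot). White round body 42 mm across up to 91 mm above the foot, sloping shoulder, grey cap 26 mm across from 104 to 135 mm. 0.10 to 0.19 kg. z axis: up the bottle
- bottle3_mid (a point): one of five identical upright bottles, some in caddy cells, the others spares on the tray: point on its axis at mid-height (67.5 mm above the foot). White round body 42 mm across up to 91 mm above the foot, sloping shoulder, grey cap 26 mm across from 104 to 135 mm. 0.10 to 0.19 kg. z axis: up the bottle
- bottle4_mid (a point): one of five identical upright bottles, some in caddy cells, the others spares on the tray: point on its axis at mid-height (67.5 mm above the foot). White round body 42 mm across up to 91 mm above the foot, sloping shoulder, grey cap 26 mm across from 104 to 135 mm. 0.10 to 0.19 kg. z axis: up the bottle
- bottle5_mid (a point): one of five identical upright bottles, some in caddy cells, the others spares on the tray: point on its axis at mid-height (67.5 mm above the foot). White round body 42 mm across up to 91 mm above the foot, sloping shoulder, grey cap 26 mm across from 104 to 135 mm. 0.10 to 0.19 kg. z axis: up the bottle
- cell_a (a point): one of the caddy's four identical open square cells, some filled, two empty: point on its centre line, 74.5 mm above the shelf, where the mid-height point of a bottle standing in it comes. Inside 52 x 52 mm, 3 mm walls, rim 70 mm and floor 7 mm above the shelf. x and y axes: square to its walls, as the caddy's
- cell_b (a point): one of the caddy's four identical open square cells, some filled, two empty: point on its centre line, 74.5 mm above the shelf, where the mid-height point of a bottle standing in it comes. Inside 52 x 52 mm, 3 mm walls, rim 70 mm and floor 7 mm above the shelf. x and y axes: square to its walls, as the caddy's
- cell_c (a point): one of the caddy's four identical open square cells, some filled, two empty: point on its centre line, 74.5 mm above the shelf, where the mid-height point of a bottle standing in it comes. Inside 52 x 52 mm, 3 mm walls, rim 70 mm and floor 7 mm above the shelf. x and y axes: square to its walls, as the caddy's
- cell_d (a point): one of the caddy's four identical open square cells, some filled, two empty: point on its centre line, 74.5 mm above the shelf, where the mid-height point of a bottle standing in it comes. Inside 52 x 52 mm, 3 mm walls, rim 70 mm and floor 7 mm above the shelf. x and y axes: square to its walls, as the caddy's
- cup: bystander, leave alone: green plastic cup, 74 mm across, 88 mm high; origin under its centre (the brush: under its head)
- brush: bystander, leave alone: washing-up brush lying bristles down, 212 mm long; origin under its centre (the brush: under its head)
- soap_bar: bystander, leave alone: bar of soap, 55 x 85 x 26 mm; origin under its centre (the brush: under its head)
- jar: bystander, leave alone: squat glass jar with steel cap on the tray among the spares, 54 mm across, 75 mm high; origin under its centre (the brush: under its head)
- mug: bystander, leave alone: blue mug, 82 mm across, 85 mm high; origin under its centre (the brush: under its head)
Things that resemble listed ones, but are neither listed nor needed, are in the scene too. There is more than one size of the part that bears caddy_mid; the job needs the larger. Leave any red look-alike of the part that bears bottle3_mid alone.

How it is judged:
By the outcome, as a careful person would: the job done as asked, in the order asked, and still so for the second after the job is handed in, while the arm keeps its last pose, push and grip.
It also fails if it takes over 69 s, if anything falls off the work surface, if the arm or the gripper's body presses on something with over 40 N, if the wrist force passes 120 N, or if a joint passes its speed limit or range.

ROBOT

A 6-joint arm with a two-finger parallel gripper is mounted at the origin on the work surface. World frame = base frame: x ahead of the robot, y to its left, z up, the work surface at z = 0. Lengths are in m, angles in degrees, forces in N, time in s.
With the tool pointing down it reaches from about 0.4 to 0.825 m from the base axis. Payload 7 kg.
Tool frame: the origin (TCP) lies on the centre line of the jaws, within the pads' length; the fingertips stand 14 mm ahead of it and the grasp point (between the pads) lies 5 mm behind it; z points along the fingers, y is the line along which they close (so a half turn about z gives the same grasp; the last joint's range is limited). The gripper opens to 88 mm and grips with 3 to 60 N. Pads are 19 mm wide; open, the fingers measure 130 mm over their backs; the gripper's body (78 mm by 193 mm) begins 47 mm behind the grasp point.
Start: joints at [-57.978, 20.546, 0.682, 0, -70.136, -16.507], TCP at [0.181, -0.65, 0.241] pointing down, gripper open.
Joint ranges: [-176.03, 176.03], [-82.01, 121.73], [-58.28, 71.71], [-173.87, 95.51], [-174.79, -0.11], [-173.66, 173.66]. Speed limits (degrees/s): [136.94, 136.94, 172.46, 180, 180, 180].

INTERFACE

Orientations are given as [roll, pitch, yaw] about the fixed x, y, z axes, in that order (R = Rz(yaw) Ry(pitch) Rx(roll)).
In Python, from plant import r gives the robot as it stands.
- The arm moves only by the tool send_rows, never from a script. Its argument "steps" is a list of rows, each an object with "dp": the shift along the tool's x, y, z in mm, a list of three; "roll": the turn about the tool's z in rad; "jaw": the opening in per cent of the stroke, from 0 (shut) to 100 (fully open). In form: [{"dp": [tx, ty, tz], "roll": roll, "jaw": jaw}, ...]. A call has 1 to 5 rows; each row is the pose to reach, as a shift and turn from the pose commanded when the call began, along the tool's axes at that moment; what a row does not reach only later rows make up. A row lasts 1/8 s, in which the tool goes at most 62.5 mm and 10.7 degrees, less where a joint would pass 70% of its speed; a pose out of reach is approached as far as the arm can. A call with a gripper value outside its range is refused whole. The fingers move at their own pace and stop on an object; "newtons" is the grip in N (left out, the last holds). Time passes only in rows, so rows that repeat a pose let the fingers close. It gives the time, the measured TCP pose, the force, the opening and the grip force at its end, in the units of the state.
- r.get_state(): the state, without advancing time (a new reading comes with each control period).
- r.capture(name): name is "side" or "top" or "wrist"; returns a dict with "image" (400x640x3 uint8, blue, green, red), "K" (3x3 intrinsics, pixels), "rvec" (rotation vector, rad) and "tvec" (3), from world to camera coordinates, as OpenCV has them. Camera axes: x right, y down, z forward; pixel columns grow to the right and rows downward; lengths in m; the calibration is good to about 2 mm. A picture is of the moment at which its call begins. There is no depth.
- r.close_job(): hands the job in; it is judged then, once.
The state is a dict: "time_s": time; "joints": joint angles; "qd": joint speeds; "joint_torque": joint torques, N m; "tcp_pos": TCP position; "eef_rot": TCP orientation; "contact_force": force on the tool from outside, world axes, zero at the start; "moment": the same for the moment, N m; "gripper_width": finger opening in m; "gripper_force": force on a finger pad.
Only numpy, scipy, OpenCV 4.12 (cv2) and the standard library are available. Lean on these libraries where they do the work, as an engineer would, in place of code of your own. Each camera call takes 0.05 s, during which the arm holds its last target. There are 200 camera calls.

## Working session

There is one attempt and no reset: what is moved stays moved. The work goes in short steps, Python scripts to look and compute and a tool call to move; the robot and the scene stay as the last step left them, time stands still between calls to the robot, and variables do not carry over. Pictures are saved under pics/ and viewed, at most 10 in all, crops included, and the job is handed in when it is done.

Besides the shell and the picture viewer there is one more tool, called after ">>>" in YAML: its name, and indented under it one key for each argument. send_rows: Moves the arm, as the interface text tells. Its arguments: {"type":"object","properties":{"steps":{"type":"array","items":{"type":"object","properties":{"dp":{"type":"array","items":{"type":"number"}},"roll":{"type":"number"},"jaw":{"type":"number"}}}},"newtons":{"type":"number"}},"required":["steps"]}

```bash
mkdir -p pics; ls
cat > h.py <<'E'
import numpy as np, cv2
from plant import r
def cap(n,name=None):
    c=r.capture(n); c['R']=cv2.Rodrigues(np.array(c['rvec'],float))[0]; c['t']=np.array(c['tvec'],float).ravel(); c['K']=np.array(c['K'],float)
    if name: cv2.imwrite(f'pics/{name}.png',c['image'])
    return c
def ray(c,u,v):
    o=-c['R'].T@c['t']; d=c['R'].T@np.linalg.inv(c['K'])@np.array([u,v,1.]); return o,d
def onz(c,u,v,z):
    o,d=ray(c,u,v); return o+d*(z-o[2])/d[2]
def proj(c,p):
    q=c['K']@(c['R']@np.array(p,float)+c['t']); return q[:2]/q[2]
E
python3 - <<'E'
from h import *
for n in ('top','side'):
    c=cap(n,n+'0'); print(n,c['K'][0,0],(-c['R'].T@c['t']).round(3),c['R'].round(2).tolist())
s=r.get_state(); print(s)
a=cv2.imread('pics/top0.png');b=cv2.imread('pics/side0.png')
E
```

```text
pics
top 383.8659556405114 [ 0.397 -0.079  1.003] [[-0.02, -1.0, -0.01], [-0.99, 0.03, -0.14], [0.14, 0.0, -0.99]]
side 441.7860671158489 [0.196 0.879 0.693] [[-0.95, -0.3, 0.0], [-0.15, 0.47, -0.87], [0.26, -0.83, -0.49]]
{'time_s': 0.1, 'joints': array([-5.79766740e+01,  2.05876881e+01,  6.40685965e-01, -1.95082499e-02,
       -7.01353271e+01, -1.65085530e+01]), 'qd': array([ 0.05567676, -0.18575502,  0.15282059,  0.04721262, -0.00040993,
       -0.10459314]), 'joint_torque': array([-5.15092888e-04, -5.84161162e+01,  2.93754405e+01,  7.01551214e+00,
        1.02741370e-02, -6.48913397e-05]), 'tcp_pos': array([ 0.18045412, -0.65001195,  0.23971939]), 'eef_rot': array([ 1.79915853e+02, -5.81285980e-03, -1.64491865e+02]), 'contact_force': array([-0.01642236,  0.19776129, -0.45663096]), 'moment': array([-0.03468744,  0.02347   ,  0.03412248]), 'gripper_force': 0.0, 'gripper_width': 0.08756396644347814}
```

View pics/top0.png

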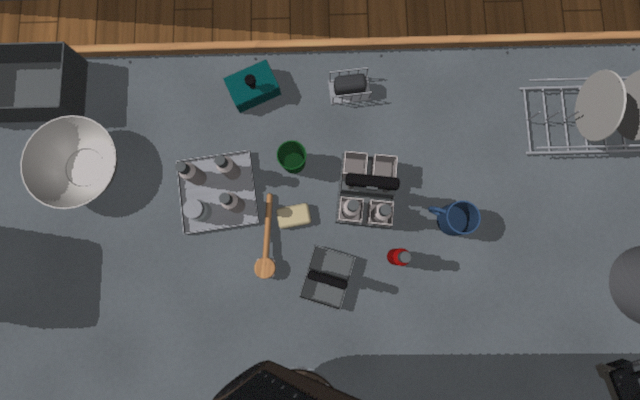

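View pics/side0.png

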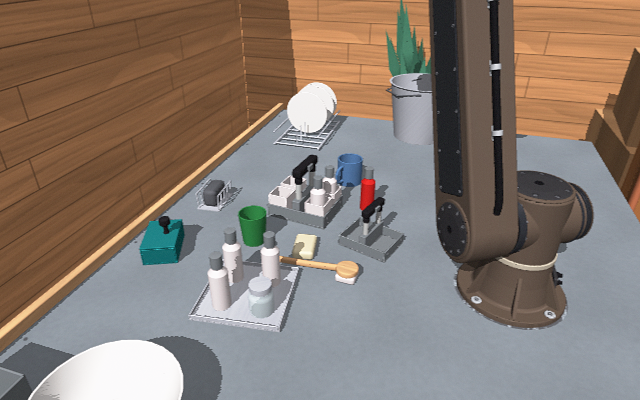

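Run:
```python
from h import *
c=cap('top')
I=c['image']; z=cv2.resize(I[140:240,170:420],None,fx=3,fy=3,interpolation=cv2.INTER_CUBIC); cv2.imwrite('pics/crop1.png',z)
# black bar
g=I.max(2); m=((g<45)*255).astype(np.uint8); 
n,l,s,ce=cv2.connectedComponentsWithStats(m[140:320,170:420])
for i in range(1,n):
    if s[i,4]>150:
        pts=np.argwhere(l==i)[:,::-1].astype(np.float32)+[170,140]
        w=np.array([onz(c,*p,0.16)[:2] for p in pts],np.float32)
        rc=cv2.minAreaRect(w); print('black',pts.mean(0),s[i,4],[np.round(x,4) for x in rc], w.mean(0))
for n_,u,v,zz in [('b1',187,170,.142),('b2',223,162,.142),('b3',230,199,.142),('jar',195,209,.082),('c1',355,160,.07),('c2',384,160,.07)]:
    print(n_,onz(c,u,v,zz).round(3))
```

```text
black [372.08818898 181.26929134] 635 [array([ 0.5564, -0.1896]), array([0.1179, 0.0327]), np.float64(81.2861)] [ 0.5565746  -0.19001554]
black [327.3175853  278.84776903] 381 [array([ 0.3457, -0.0848]), array([0.0861, 0.0215]), np.float64(72.4403)] [ 0.34541225 -0.08450455]
b1 [0.597 0.231 0.142]
b2 [0.614 0.148 0.142]
b3 [0.527 0.131 0.142]
jar [0.514 0.231 0.082]
c1 [ 0.628 -0.162  0.07 ]
c2 [ 0.627 -0.234  0.07 ]
```

View pics/crop1.png

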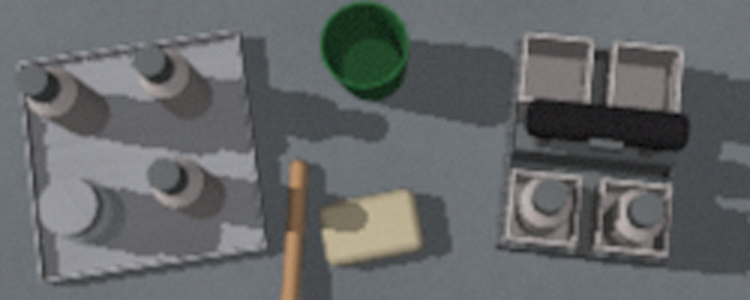

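```bash
cat >> h.py <<'E'
def goto(p,yaw,s=None):
    "dp (mm, tool axes), roll (rad), rows needed; tool taken as pointing down"
    s=s or r.get_state(); R=cv2.Rodrigues(np.zeros(3))[0]
    from scipy.spatial.transform import Rotation as Q
    R=Q.from_euler('xyz',s['eef_rot'],degrees=True).as_matrix()
    d=R.T@(np.array(p)-s['tcp_pos'])*1e3; ro=-((yaw-s['eef_rot'][2]+180)%360-180)
    print('dp',d.round(1),'roll',round(np.radians(ro),3),'rows',max(np.linalg.norm(d)/62.5,abs(ro)/10.7).round(1))
E
python3 -c "
from h import *
goto([.56,-.19,.38],174)"
```

```text
dp [-488.7  342.  -139.8] roll 0.375 rows 9.8
```

>>> send_rows:
  steps:
    - {"dp": [-245, 171, -70], "roll": 0, "jaw": 60}
    - {"dp": [-245, 171, -70], "roll": 0, "jaw": 60}
    - {"dp": [-245, 171, -70], "roll": 0, "jaw": 60}
    - {"dp": [-245, 171, -70], "roll": 0, "jaw": 60}
    - {"dp": [-245, 171, -70], "roll": 0, "jaw": 60}

```text
time_s: 0.78
tcp_pos: [0.3718, -0.4183, 0.3111]
eef_rot: [-180.0, 0.0, -164.5]
contact_force: [1.3, -0.3, -0.5]
gripper_width: 0.053
gripper_force: 0.0
```

>>> send_rows:
  steps:
    - {"dp": [-244, 171, -70], "roll": 0.375, "jaw": 60}
    - {"dp": [-244, 171, -70], "roll": 0.375, "jaw": 60}
    - {"dp": [-244, 171, -70], "roll": 0.375, "jaw": 60}
    - {"dp": [-244, 171, -70], "roll": 0.375, "jaw": 60}
    - {"dp": [-244, 171, -70], "roll": 0.375, "jaw": 60}

```text
time_s: 1.4
tcp_pos: [0.5589, -0.1909, 0.3802]
eef_rot: [180.0, 0.0, 174.0]
contact_force: [0.6, -0.8, 0.2]
gripper_width: 0.0527
gripper_force: 0.0
```

Run:
```python
from h import *
c=cap('wrist','w1'); print((-c['R'].T@c['t']).round(3),c['K'][0,0])
print(proj(c,[.56,-.19,.16]))
goto([.57,.14,.38],174)
```

```text
[ 0.486 -0.183  0.524] 298.3022122763843
[319.23137536 182.34054697]
dp [ 26.3 325.9   1.2] roll 0.003 rows 5.2
```

View pics/w1.png

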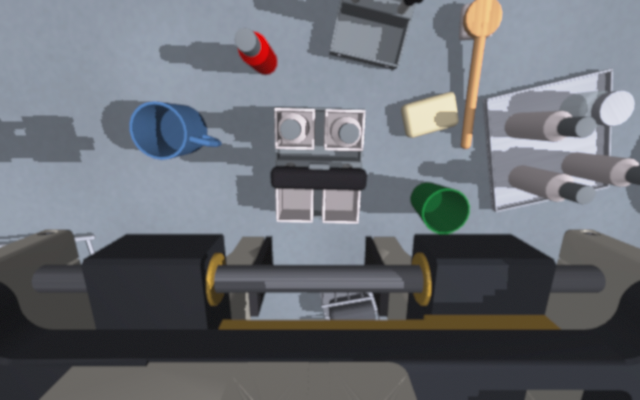

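Run:
```python
from h import *
c=cap('wrist')
P=np.array([onz(c,u,v,.07)[:2] for u,v in [(275,109),(365,108),(359,222),(277,222)]])
print(P.round(4)); print('mid',P.mean(0), cv2.minAreaRect(P.astype(np.float32)))
I=c['image']; roi=I[95:230,262:380]; g=roi.max(2)
m=((g<45)*255).astype(np.uint8); n,l,s,_=cv2.connectedComponentsWithStats(m); i=1+s[1:,4].argmax()
pts=np.argwhere(l==i)[:,::-1]+[262,95]; 
w=np.array([onz(c,*p,.155)[:2] for p in pts],np.float32); print('bar',cv2.minAreaRect(w),w.mean(0))
# light cells
hi=((roi.min(2)>95)*255).astype(np.uint8)
n,l,s,ce=cv2.connectedComponentsWithStats(hi)
for i in range(1,n):
    if s[i,4]>60:
        q=np.argwhere(l==i)[:,::-1]+[262,95]; w=np.array([onz(c,*p,.07)[:2] for p in q],np.float32); print('light',s[i,:5],cv2.minAreaRect(w))
```

```text
[[ 0.4688 -0.2404]
 [ 0.4808 -0.1102]
 [ 0.6548 -0.1303]
 [ 0.6412 -0.2618]]
mid [ 0.56142339 -0.18566354] ((0.5610405802726746, -0.18597540259361267), (0.13217949867248535, 0.17677521705627441), 83.39723205566406)
bar ((0.5432471632957458, -0.22608456015586853), (0.022102512419223785, 0.05196944996714592), 16.52730941772461) [ 0.5426412  -0.22820942]
light [    0     0   118   135 12327] ((0.5584673285484314, -0.18274399638175964), (0.18989311158657074, 0.20489490032196045), 84.12133026123047)
light [ 43  65  22   6 107] ((0.5522187948226929, -0.1900019496679306), (0.03202306106686592, 0.007623586803674698), 84.12351989746094)
```

>>> send_rows:
  steps:
    - {"dp": [14, 330, 20], "roll": 0, "jaw": 60}
    - {"dp": [14, 330, 20], "roll": 0, "jaw": 60}
    - {"dp": [14, 330, 20], "roll": 0, "jaw": 60}
    - {"dp": [14, 330, 20], "roll": 0, "jaw": 60}
    - {"dp": [14, 330, 20], "roll": 0, "jaw": 60}

```text
time_s: 2.12
tcp_pos: [0.5769, 0.1202, 0.3607]
eef_rot: [180.0, -0.0, 174.0]
contact_force: [1.4, -0.5, 0.6]
gripper_width: 0.0525
gripper_force: 0.0
```

>>> send_rows:
  steps:
    - {"dp": [0, 15, 0], "roll": 0, "jaw": 60}
    - {"dp": [0, 15, 0], "roll": 0, "jaw": 60}

```text
time_s: 2.38
tcp_pos: [0.5787, 0.1341, 0.3603]
eef_rot: [-180.0, -0.0, 174.1]
contact_force: [-0.6, -0.1, 0.2]
gripper_width: 0.0528
gripper_force: 0.0
```

Run:
```python
from h import *
c=cap('wrist','w2'); print(r.get_state()['tcp_pos'],(-c['R'].T@c['t']).round(3))
for u,p in (('b2',[.615,.152,.142]),('b3',[.527,.142,.142])): print(u,proj(c,p))
```

```text
[0.57874695 0.13309916 0.36065501] [0.506 0.142 0.504]
b2 [335.55879963 208.58270885]
b3 [320.66180566 138.7960153 ]
```

View pics/w2.png

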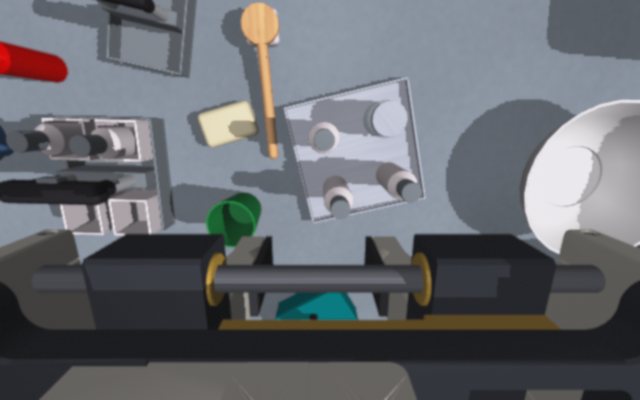

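Run:
```python
from h import *
c=cap('wrist')
z=cv2.resize(c['image'][110:225,290:430],None,fx=5,fy=5,interpolation=cv2.INTER_CUBIC); cv2.imwrite('pics/w2c.png',z)
for u,v in [(323,138),(341,206),(410,190)]: print(onz(c,u,v,.142).round(4))
```

```text
[0.5265 0.144  0.142 ]
[0.6126 0.1582 0.142 ]
[0.6009 0.2454 0.142 ]
```

View pics/w2c.png

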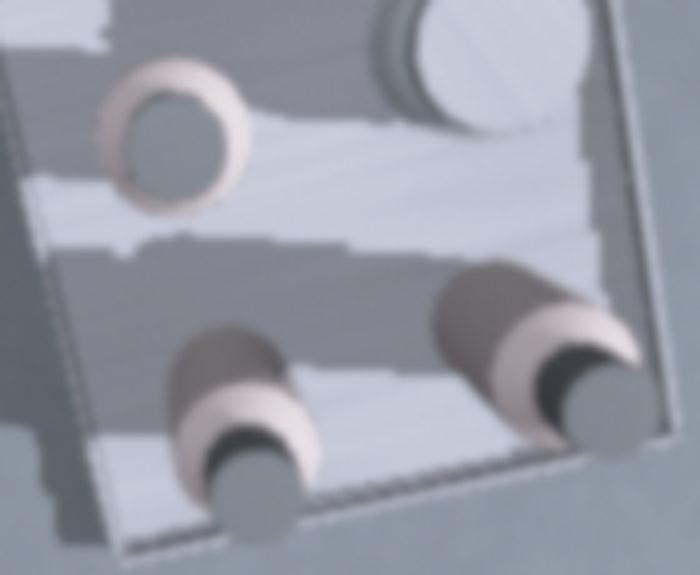

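```bash
python3 -c "
from h import *
c=cap('wrist')
for u,v in [(325,139.4),(341,209.4)]: print(onz(c,u,v,.142).round(4))
goto([.528,.145,.126],173.7)"
```

```text
[0.5285 0.1457 0.142 ]
[0.6173 0.1572 0.142 ]
dp [ 51.9   7.4 235. ] roll 0.005 rows 3.9
```

>>> send_rows:
  steps:
    - {"dp": [52, 7, 20], "roll": 0, "jaw": 60}
    - {"dp": [52, 7, 80], "roll": 0, "jaw": 60}
    - {"dp": [52, 7, 140], "roll": 0, "jaw": 60}
    - {"dp": [52, 7, 180], "roll": 0, "jaw": 60}
    - {"dp": [52, 7, 190], "roll": 0, "jaw": 60}

```text
time_s: 3.15
tcp_pos: [0.5268, 0.1439, 0.1689]
eef_rot: [-179.9, -0.2, 173.9]
contact_force: [-0.5, -0.7, -0.6]
gripper_width: 0.0529
gripper_force: 0.0
```

Run:
```python
from h import *
c=cap('wrist'); s=r.get_state(); print(s['tcp_pos'])
cv2.imwrite('pics/w3.png',c['image'][:300]); print(proj(c,[*s['tcp_pos'][:2],.142]))
goto([.528,.145,.126],174,s)
```

```text
[0.52735426 0.14439854 0.16934272]
[319.4347509  244.18870127]
dp [-0.7  0.7 43.3] roll -0.001 rows 0.7
```

View pics/w3.png

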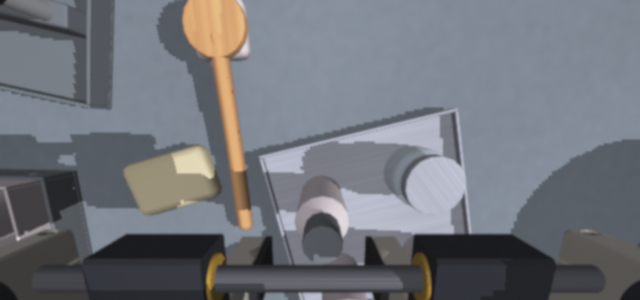

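>>> send_rows:
  steps:
    - {"dp": [0, 2, 25], "roll": 0, "jaw": 60}
    - {"dp": [0, 2, 43], "roll": 0, "jaw": 60}
    - {"dp": [0, 2, 43], "roll": 0, "jaw": 15}
    - {"dp": [0, 2, 43], "roll": 0, "jaw": 15}
    - {"dp": [0, 2, 43], "roll": 0, "jaw": 15}
  newtons: 25

```text
time_s: 3.82
tcp_pos: [0.5289, 0.1482, 0.1293]
eef_rot: [179.9, 0.1, 174.0]
contact_force: [0.3, 0.2, -0.2]
gripper_width: 0.0279
gripper_force: 0.1
```

>>> send_rows:
  steps:
    - {"dp": [0, 0, 0], "roll": 0, "jaw": 15}
    - {"dp": [0, 0, -20], "roll": 0, "jaw": 15}
    - {"dp": [0, 0, -70], "roll": 0, "jaw": 15}
    - {"dp": [0, 0, -120], "roll": 0, "jaw": 15}
    - {"dp": [0, 0, -160], "roll": 0, "jaw": 15}

```text
time_s: 4.45
tcp_pos: [0.528, 0.148, 0.2901]
eef_rot: [179.9, 0.1, 174.0]
contact_force: [0.7, 0.9, -2.2]
gripper_width: 0.0255
gripper_force: 24.9
```

Run:
```python
from h import *
cap('side','s1')
goto([.6146,-.2292,.29],173.7)
```

```text
dp [-123.  -366.9    5.1] roll 0.007 rows 6.2
```

>>> send_rows:
  steps:
    - {"dp": [-60, -40, 0], "roll": 0, "jaw": 15}
    - {"dp": [-90, -95, 0], "roll": 0, "jaw": 15}
    - {"dp": [-110, -155, 0], "roll": 0, "jaw": 15}
    - {"dp": [-123, -215, 0], "roll": 0, "jaw": 15}
    - {"dp": [-123, -277, 0], "roll": 0, "jaw": 15}

```text
time_s: 5.12
tcp_pos: [0.6223, -0.1348, 0.2868]
eef_rot: [180.0, -0.1, 174.0]
contact_force: [0.7, -0.1, -1.6]
gripper_width: 0.0256
gripper_force: 25.0
```

>>> send_rows:
  steps:
    - {"dp": [0, -60, 0], "roll": 0, "jaw": 15}
    - {"dp": [0, -90, 0], "roll": 0, "jaw": 15}
    - {"dp": [0, -90, 0], "roll": 0, "jaw": 15}

```text
time_s: 5.5
tcp_pos: [0.612, -0.2246, 0.287]
eef_rot: [180.0, -0.1, 173.8]
contact_force: [0.1, 0.9, -2.3]
gripper_width: 0.0256
gripper_force: 25.0
```

Run:
```python
from h import *
c=cap('top')
P=np.array([onz(c,169.7+a/3,139.7+b/3,.07)[:2] for a,b in [(522,35),(683,45),(670,258),(500,248)]])
print(P.round(4),P.mean(0)); print(cv2.minAreaRect(P.astype(np.float32)))
goto([.6146,-.2292,.29],173.7); goto([.6146,-.2292,.131],173.7)
w=cap('wrist','w4'); cv2.imwrite('pics/s1w4.png',np.hstack([cv2.imread('pics/s1.png')[150:350,150:400],w['image'][40:240,120:520]]))
```

```text
[[ 0.6513 -0.1344]
 [ 0.6393 -0.2678]
 [ 0.4626 -0.248 ]
 [ 0.4742 -0.1108]] [ 0.5568524  -0.19022225]
((0.5567197203636169, -0.189255028963089), (0.13768216967582703, 0.18152114748954773), 83.61941528320312)
dp [-2.9 -5.6 -2.9] roll 0.004 rows 0.1
dp [ -3.1  -5.6 156.1] roll 0.004 rows 2.5
```

View pics/s1w4.png

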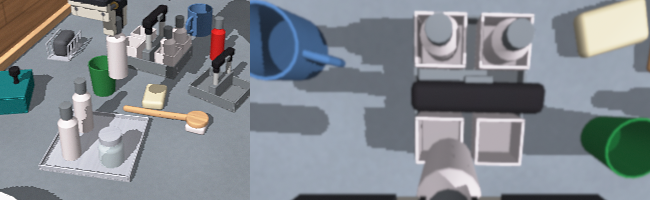

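Run:
```python
from h import *
c=cap('wrist')
P=np.array([onz(c,u,v,.07)[:2] for u,v in [(284,52),(401,52),(393,204),(286,203)]])
print(P.round(4),P.mean(0),cv2.minAreaRect(P.astype(np.float32)))
# bright-edge profile along x-direction rows: left/right outer edges
g=c['image'].min(2).astype(float)
for v in (60,80,100,165,180): 
    rw=g[v]; print(v,[int(x) for x in rw[275:300]],[int(x) for x in rw[385:410]])
for u in (300,320,350,370,385): print(u,[int(x) for x in g[45:62,u]],[int(x) for x in g[190:212,u]])
```

```text
[[ 0.4636 -0.2446]
 [ 0.4772 -0.1165]
 [ 0.6503 -0.1321]
 [ 0.6348 -0.2657]] [ 0.55647054 -0.18974396] ((0.5562599301338196, -0.1888590008020401), (0.13453175127506256, 0.17375123500823975), 83.36248016357422)
60 [102, 104, 103, 102, 102, 101, 99, 104, 129, 154, 160, 141, 113, 109, 113, 107, 97, 100, 113, 128, 138, 143, 147, 149, 149] [148, 145, 144, 146, 147, 147, 147, 147, 147, 146, 144, 140, 134, 130, 144, 194, 227, 226, 193, 160, 154, 153, 153, 153, 153]
80 [100, 100, 101, 101, 101, 102, 104, 109, 124, 146, 158, 145, 107, 84, 94, 122, 143, 151, 153, 152, 150, 145, 131, 108, 92] [146, 146, 146, 145, 146, 145, 146, 146, 146, 146, 146, 146, 146, 146, 147, 150, 154, 156, 156, 157, 157, 157, 156, 156, 156]
100 [102, 103, 103, 102, 102, 102, 102, 106, 132, 188, 227, 226, 198, 178, 173, 158, 151, 166, 176, 178, 178, 177, 178, 177, 177] [149, 126, 112, 108, 106, 105, 105, 105, 104, 107, 123, 172, 218, 225, 204, 170, 158, 157, 157, 157, 157, 156, 156, 155, 154]
165 [103, 103, 103, 103, 103, 103, 103, 102, 122, 175, 221, 228, 214, 189, 176, 159, 147, 162, 172, 175, 175, 174, 174, 175, 175]
[... 685 characters left out ...]
121, 121, 119, 118, 120, 120, 121, 121, 121, 121, 121, 122, 121, 122, 127, 144, 172, 196, 211, 215]
350 [152, 152, 152, 152, 151, 152, 153, 156, 165, 168, 160, 161, 168, 173, 173, 166, 153] [164, 144, 125, 116, 116, 116, 116, 116, 116, 117, 124, 163, 215, 227, 213, 178, 158, 154, 154, 154, 154, 154]
370 [154, 154, 155, 155, 155, 155, 161, 189, 224, 233, 220, 173, 120, 98, 96, 107, 133] [167, 154, 134, 120, 117, 116, 117, 117, 116, 116, 118, 128, 167, 213, 219, 197, 166, 155, 154, 154, 154, 153]
385 [153, 153, 153, 153, 154, 153, 156, 174, 211, 229, 227, 189, 144, 143, 149, 148, 148] [106, 105, 105, 105, 105, 105, 105, 106, 106, 111, 113, 122, 162, 215, 227, 212, 173, 155, 153, 152, 152, 152]
```

>>> send_rows:
  steps:
    - {"dp": [-1, -8, 0], "roll": 0, "jaw": 15}
    - {"dp": [-1, -8, 40], "roll": 0, "jaw": 15}
    - {"dp": [-1, -8, 85], "roll": 0, "jaw": 15}
    - {"dp": [-1, -8, 110], "roll": 0, "jaw": 15}
    - {"dp": [-1, -8, 110], "roll": 0, "jaw": 15}

```text
time_s: 6.28
tcp_pos: [0.612, -0.2301, 0.1759]
eef_rot: [-180.0, -0.2, 174.1]
contact_force: [-0.2, 0.8, -1.6]
gripper_width: 0.0255
gripper_force: 25.0
```

Run:
```python
from h import *
s=r.get_state(); print(s['tcp_pos'],s['contact_force'],s['moment']); goto([.6115,-.2318,.130],173.7,s)
cap('wrist','w5')
```

```text
[ 0.61197478 -0.2300671   0.17586151] [-0.1586965   0.83254047 -1.63243447] [-0.12694161  0.02556177  0.00859036]
dp [ 0.1 -1.8 45.9] roll 0.007 rows 0.7
```

>>> send_rows:
  steps:
    - {"dp": [0, -1, 25], "roll": 0, "jaw": 15}
    - {"dp": [0, -1, 38], "roll": 0, "jaw": 15}
    - {"dp": [0, -1, 43], "roll": 0, "jaw": 15}
    - {"dp": [0, -1, 45], "roll": 0, "jaw": 15}
    - {"dp": [0, -1, 45], "roll": 0, "jaw": 15}

```text
time_s: 6.95
tcp_pos: [0.6133, -0.2316, 0.1335]
eef_rot: [-180.0, 0.1, 174.0]
contact_force: [0.3, -0.1, -2.5]
gripper_width: 0.0254
gripper_force: 25.0
```

>>> send_rows:
  steps:
    - {"dp": [0, 0, 3], "roll": 0, "jaw": 15}
    - {"dp": [0, 0, 3], "roll": 0, "jaw": 15}

```text
time_s: 7.2
tcp_pos: [0.6128, -0.2315, 0.1299]
eef_rot: [180.0, -0.0, 174.0]
contact_force: [-0.9, -0.0, -0.6]
gripper_width: 0.0257
gripper_force: 25.0
```

>>> send_rows:
  steps:
    - {"dp": [0, 0, 2], "roll": 0, "jaw": 15}
    - {"dp": [0, 0, 2], "roll": 0, "jaw": 15}

```text
time_s: 7.45
tcp_pos: [0.6135, -0.2318, 0.1293]
eef_rot: [-180.0, 0.1, 174.1]
contact_force: [-0.7, 1.0, 5.8]
gripper_width: 0.0256
gripper_force: 25.0
```

>>> send_rows:
  steps:
    - {"dp": [0, 0, -1], "roll": 0, "jaw": 15}
    - {"dp": [0, 0, -1], "roll": 0, "jaw": 50}
    - {"dp": [0, 0, -1], "roll": 0, "jaw": 50}
    - {"dp": [0, 0, -1], "roll": 0, "jaw": 50}
    - {"dp": [0, 0, -30], "roll": 0, "jaw": 50}

```text
time_s: 8.07
tcp_pos: [0.6113, -0.2312, 0.1556]
eef_rot: [180.0, -0.3, 174.0]
contact_force: [1.2, -0.8, 0.7]
gripper_width: 0.0435
gripper_force: 0.0
```

>>> send_rows:
  steps:
    - {"dp": [0, 0, -40], "roll": 0, "jaw": 60}
    - {"dp": [0, 0, -90], "roll": 0, "jaw": 60}
    - {"dp": [0, 0, -140], "roll": 0, "jaw": 60}
    - {"dp": [0, 0, -150], "roll": 0, "jaw": 60}

```text
time_s: 8.57
tcp_pos: [0.6142, -0.2321, 0.3124]
eef_rot: [-180.0, 0.4, 174.0]
contact_force: [-0.3, 0.5, -0.5]
gripper_width: 0.0525
gripper_force: 0.0
```

Run:
```python
from h import *
cap('wrist','w6'); goto([.617,.1565,.33],174)
```

```text
dp [ 37.1 386.6 -18.8] roll 0.001 rows 6.2
```

>>> send_rows:
  steps:
    - {"dp": [36, 306, 0], "roll": 0, "jaw": 60}
    - {"dp": [36, 306, 0], "roll": 0, "jaw": 60}
    - {"dp": [36, 306, 0], "roll": 0, "jaw": 60}
    - {"dp": [36, 306, 0], "roll": 0, "jaw": 60}
    - {"dp": [36, 306, 0], "roll": 0, "jaw": 60}

```text
time_s: 9.25
tcp_pos: [0.6081, 0.0786, 0.3064]
eef_rot: [-180.0, -0.1, 174.0]
contact_force: [1.6, 0.2, 0.0]
gripper_width: 0.0529
gripper_force: 0.0
```

>>> send_rows:
  steps:
    - {"dp": [0, 60, 30], "roll": 0, "jaw": 60}
    - {"dp": [0, 82, 70], "roll": 0, "jaw": 60}
    - {"dp": [0, 82, 120], "roll": 0, "jaw": 60}
    - {"dp": [0, 82, 130], "roll": 0, "jaw": 60}

```text
time_s: 9.75
tcp_pos: [0.6148, 0.1573, 0.1731]
eef_rot: [-179.8, -0.4, 174.0]
contact_force: [-0.1, -1.0, 0.4]
gripper_width: 0.0526
gripper_force: 0.0
```

Run:
```python
from h import *
c=cap('wrist','w7'); s=r.get_state(); print(s['tcp_pos'],proj(c,[*s['tcp_pos'][:2],.142]),proj(c,[.617,.158,.142]))
g=c['image'][:,:,0].astype(int)
for v in (226,231): print(v,g[v,270:370:3].tolist())
goto([.617,.158,.126],174,s)
```

```text
[0.61572944 0.15726453 0.17425692] [318.64586955 242.51052081] [320.01129486 244.25810464]
226 [103, 102, 111, 191, 172, 206, 207, 208, 175, 141, 142, 96, 63, 65, 70, 83, 86, 84, 81, 67, 58, 73, 113, 220, 222, 215, 200, 201, 200, 191, 191, 177, 146, 145]
231 [102, 102, 102, 156, 166, 200, 205, 204, 195, 140, 133, 74, 82, 94, 93, 93, 94, 93, 93, 92, 92, 81, 80, 203, 218, 163, 138, 129, 121, 133, 108, 103, 116, 133]
dp [-1.4  1.  48.2] roll 0.0 rows 0.8
```

>>> send_rows:
  steps:
    - {"dp": [-1, 1, 25], "roll": 0, "jaw": 60}
    - {"dp": [-1, 1, 46], "roll": 0, "jaw": 60}
    - {"dp": [-1, 1, 46], "roll": 0, "jaw": 60}
    - {"dp": [-1, 1, 46], "roll": 0, "jaw": 15}
    - {"dp": [-1, 1, 46], "roll": 0, "jaw": 15}

```text
time_s: 10.42
tcp_pos: [0.6194, 0.1592, 0.1336]
eef_rot: [179.9, 0.1, 174.0]
contact_force: [-0.3, -0.5, 0.0]
gripper_width: 0.0379
gripper_force: 0.0
```

>>> send_rows:
  steps:
    - {"dp": [0, 0, 0], "roll": 0, "jaw": 15}
    - {"dp": [0, 0, 0], "roll": 0, "jaw": 15}
    - {"dp": [0, 0, 0], "roll": 0, "jaw": 15}

```text
time_s: 10.8
tcp_pos: [0.619, 0.1589, 0.1326]
eef_rot: [180.0, 0.1, 174.0]
contact_force: [-0.2, -1.7, 5.4]
gripper_width: 0.0254
gripper_force: 25.0
```

>>> send_rows:
  steps:
    - {"dp": [0, 0, -20], "roll": 0, "jaw": 15}
    - {"dp": [0, 0, -70], "roll": 0, "jaw": 15}
    - {"dp": [0, 0, -120], "roll": 0, "jaw": 15}
    - {"dp": [0, 0, -155], "roll": 0, "jaw": 15}
    - {"dp": [0, 0, -155], "roll": 0, "jaw": 15}

```text
time_s: 11.42
tcp_pos: [0.6195, 0.1596, 0.2898]
eef_rot: [179.8, 0.2, 174.0]
contact_force: [1.0, 0.4, -2.3]
gripper_width: 0.0252
gripper_force: 25.0
```

Run:
```python
from h import *
goto([.6200,-.1584,.285],174); cap('side','s2')
```

```text
dp [ -33.5 -316.2    4. ] roll 0.001 rows 5.1
```

>>> send_rows:
  steps:
    - {"dp": [-33, -310, 0], "roll": 0, "jaw": 15}
    - {"dp": [-33, -310, 0], "roll": 0, "jaw": 15}
    - {"dp": [-33, -310, 0], "roll": 0, "jaw": 15}
    - {"dp": [-33, -310, 0], "roll": 0, "jaw": 15}
    - {"dp": [-33, -310, 0], "roll": 0, "jaw": 15}

```text
time_s: 12.1
tcp_pos: [0.6181, -0.1544, 0.2847]
eef_rot: [180.0, -0.2, 174.0]
contact_force: [1.2, 0.3, -1.6]
gripper_width: 0.0254
gripper_force: 25.0
```

>>> send_rows:
  steps:
    - {"dp": [0, -6, 0], "roll": 0, "jaw": 15}
    - {"dp": [0, -6, 0], "roll": 0, "jaw": 15}

```text
time_s: 12.35
tcp_pos: [0.6178, -0.159, 0.285]
eef_rot: [180.0, -0.2, 173.9]
contact_force: [1.4, 0.1, -2.0]
gripper_width: 0.0254
gripper_force: 25.0
```

Run:
```python
from h import *
goto([.6200,-.1584,.18],174)
```

```text
dp [ -2.5   0.8 105. ] roll -0.001 rows 1.7
```

>>> send_rows:
  steps:
    - {"dp": [-2, 1, 40], "roll": 0, "jaw": 15}
    - {"dp": [-2, 1, 80], "roll": 0, "jaw": 15}
    - {"dp": [-2, 1, 110], "roll": 0, "jaw": 15}
    - {"dp": [-2, 1, 130], "roll": 0, "jaw": 15}
    - {"dp": [-2, 1, 142], "roll": 0, "jaw": 15}

```text
time_s: 12.98
tcp_pos: [0.6201, -0.1563, 0.1432]
eef_rot: [180.0, -0.1, 174.1]
contact_force: [0.2, 0.9, -2.1]
gripper_width: 0.0253
gripper_force: 25.0
```

>>> send_rows:
  steps:
    - {"dp": [0, 0, 5], "roll": 0, "jaw": 15}
    - {"dp": [0, 0, 5], "roll": 0, "jaw": 15}

```text
time_s: 13.22
tcp_pos: [0.6208, -0.1575, 0.1401]
eef_rot: [180.0, 0.0, 174.1]
contact_force: [-0.1, 0.3, -1.4]
gripper_width: 0.0253
gripper_force: 25.0
```

>>> send_rows:
  steps:
    - {"dp": [0, 0, 4], "roll": 0, "jaw": 15}
    - {"dp": [0, 0, 4], "roll": 0, "jaw": 15}

```text
time_s: 13.48
tcp_pos: [0.6206, -0.1579, 0.1361]
eef_rot: [180.0, 0.0, 174.0]
contact_force: [0.1, 0.1, -1.7]
gripper_width: 0.0255
gripper_force: 25.0
```

>>> send_rows:
  steps:
    - {"dp": [0, 0, 2], "roll": 0, "jaw": 15}
    - {"dp": [0, 0, 2], "roll": 0, "jaw": 15}

```text
time_s: 13.72
tcp_pos: [0.6205, -0.158, 0.1338]
eef_rot: [180.0, -0.0, 174.0]
contact_force: [0.1, -0.4, -1.3]
gripper_width: 0.0255
gripper_force: 25.0
```

>>> send_rows:
  steps:
    - {"dp": [0, 0, 1.5], "roll": 0, "jaw": 15}
    - {"dp": [0, 0, 1.5], "roll": 0, "jaw": 15}

```text
time_s: 13.98
tcp_pos: [0.6208, -0.1581, 0.1327]
eef_rot: [-180.0, 0.0, 174.0]
contact_force: [-0.4, -0.1, 1.1]
gripper_width: 0.0251
gripper_force: 25.0
```

>>> send_rows:
  steps:
    - {"dp": [0, 0, 1.5], "roll": 0, "jaw": 15}
    - {"dp": [0, 0, 1.5], "roll": 0, "jaw": 15}

```text
time_s: 14.22
tcp_pos: [0.6215, -0.1583, 0.1326]
eef_rot: [-180.0, 0.1, 174.1]
contact_force: [-0.6, 0.5, 8.3]
gripper_width: 0.0255
gripper_force: 25.0
```

>>> send_rows:
  steps:
    - {"dp": [0, 0, -1.5], "roll": 0, "jaw": 15}
    - {"dp": [0, 0, -1.5], "roll": 0, "jaw": 50}
    - {"dp": [0, 0, -1.5], "roll": 0, "jaw": 50}
    - {"dp": [0, 0, -1.5], "roll": 0, "jaw": 50}
    - {"dp": [0, 0, -30], "roll": 0, "jaw": 50}

```text
time_s: 14.85
tcp_pos: [0.6191, -0.1578, 0.1587]
eef_rot: [-180.0, -0.3, 174.0]
contact_force: [0.3, -0.1, 0.5]
gripper_width: 0.0438
gripper_force: 0.0
```

>>> send_rows:
  steps:
    - {"dp": [0, 0, -40], "roll": 0, "jaw": 60}
    - {"dp": [0, 0, -90], "roll": 0, "jaw": 60}
    - {"dp": [0, 0, -140], "roll": 0, "jaw": 60}
    - {"dp": [0, 0, -160], "roll": 0, "jaw": 60}

```text
time_s: 15.35
tcp_pos: [0.6215, -0.1582, 0.3247]
eef_rot: [-180.0, 0.3, 174.0]
contact_force: [-0.4, -0.3, -0.3]
gripper_width: 0.0523
gripper_force: 0.0
```

Run:
```python
from h import *
goto([.558,-.1885,.34],-96.4); c=cap('wrist','w8'); s=cap('side','s3'); t=cap('top','t3')
# project bar centre for locating crops
for n,k in (('side',s),('top',t),('wrist',c)): print(n,proj(k,[.558,-.1885,.147]).round())
o=[cv2.resize(c['image'][:240,200:480],None,fx=1.4,fy=1.4)]
u,v=proj(s,[.558,-.1885,.1]).astype(int); o.append(cv2.resize(s['image'][v-60:v+60,u-70:u+70],(392,336)))
cv2.imwrite('pics/v9.png',np.hstack(o))
print(r.get_state()['joints'].round(1))
```

```text
dp [ 59.9 -36.7 -15.6] roll -1.563 rows 8.4
side [305. 167.]
top [371. 182.]
wrist [283. 133.]
[  3.1  15.1   3.4  -0.  -78.2 -99.1]
```

View pics/v9.png

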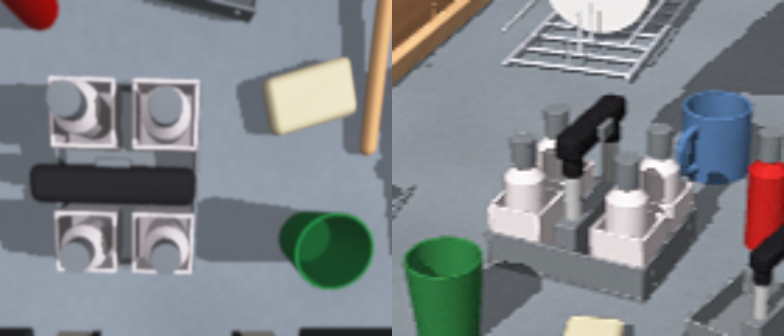

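>>> send_rows:
  steps:
    - {"dp": [60, -37, 0], "roll": -0.18, "jaw": 63}
    - {"dp": [60, -37, 0], "roll": -0.36, "jaw": 63}
    - {"dp": [60, -37, 0], "roll": -0.54, "jaw": 63}
    - {"dp": [60, -37, 0], "roll": -0.72, "jaw": 63}
    - {"dp": [60, -37, 0], "roll": -0.9, "jaw": 63}

```text
time_s: 16.12
tcp_pos: [0.5564, -0.1884, 0.3191]
eef_rot: [179.9, -0.1, -134.1]
contact_force: [0.7, 0.5, 0.6]
gripper_width: 0.0552
gripper_force: 0.0
```

>>> send_rows:
  steps:
    - {"dp": [0, 0, 0], "roll": -0.18, "jaw": 63}
    - {"dp": [0, 0, 0], "roll": -0.36, "jaw": 63}
    - {"dp": [0, 0, 0], "roll": -0.54, "jaw": 63}
    - {"dp": [0, 0, 0], "roll": -0.663, "jaw": 63}
    - {"dp": [0, 0, 0], "roll": -0.663, "jaw": 63}

```text
time_s: 16.75
tcp_pos: [0.5566, -0.1884, 0.3193]
eef_rot: [179.9, 0.0, -96.5]
contact_force: [0.6, 0.0, 0.6]
gripper_width: 0.0552
gripper_force: 0.0
```

Run:
```python
from h import *
c=cap('wrist','w9'); s=r.get_state(); print(s['tcp_pos'],s['eef_rot'],proj(c,[.558,-.1885,.16]),proj(c,[.558,-.1885,.134]))
w8=cv2.imread('pics/w8.png')
def bar(I,nm,pt):
    u,v=map(int,pt); m=(I.max(2)<70).astype(np.uint8); m=cv2.morphologyEx(m,cv2.MORPH_OPEN,np.ones((9,9)))
    n,l,st,ce=cv2.connectedComponentsWithStats(m); i=l[v,u]; print(nm,i,st[i],ce[i],cv2.minAreaRect(np.argwhere(l==i)[:,::-1].astype(np.float32)))
bar(w8,'w8',(283,131)); bar(c['image'],'w9',proj(c,[.558,-.1885,.155]))
cv2.imwrite('pics/w9c.png',c['image'])
```

```text
[ 0.55666084 -0.18841744  0.31959737] [ 1.79888454e+02  1.77456960e-03 -9.65800214e+01] [316.06039596 192.54050872] [316.16122567 187.17193804]
w8 3 [ 222  117  117   30 3099] [280.17683124 131.65214585] ((279.9605712890625, 131.53744506835938), (116.42328643798828, 27.375621795654297), 1.4688007831573486)
w9 1 [ 305  130   26  111 2670] [316.79662921 184.41872659] ((317.5, 185.0), (110.0, 25.0), 90.0)
```

View pics/w9c.png

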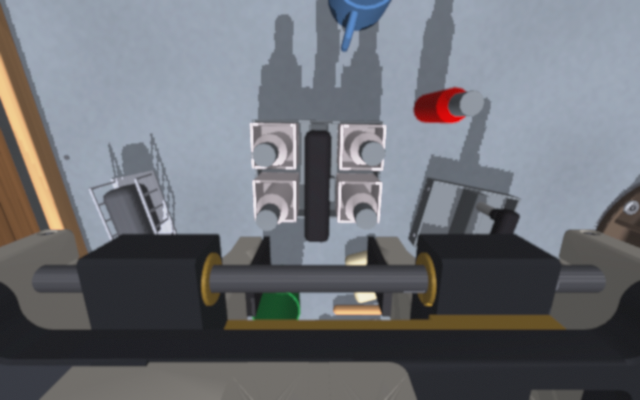

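>>> send_rows:
  steps:
    - {"dp": [2.5, 2, 50], "roll": 0, "jaw": 63}
    - {"dp": [2.5, 2, 100], "roll": 0, "jaw": 63}
    - {"dp": [2.5, 2, 130], "roll": 0, "jaw": 63}
    - {"dp": [2.5, 2, 135], "roll": 0, "jaw": 63}

```text
time_s: 17.3
tcp_pos: [0.5532, -0.1907, 0.1833]
eef_rot: [179.7, -0.0, -96.6]
contact_force: [-0.3, -0.7, 0.9]
gripper_width: 0.0555
gripper_force: 0.0
```

>>> send_rows:
  steps:
    - {"dp": [0, 0, 15], "roll": 0, "jaw": 63}
    - {"dp": [0, 0, 30], "roll": 0, "jaw": 63}
    - {"dp": [0, 0, 42], "roll": 0, "jaw": 63}
    - {"dp": [0, 0, 42], "roll": 0, "jaw": 63}

```text
time_s: 17.8
tcp_pos: [0.5542, -0.1907, 0.1429]
eef_rot: [179.9, -0.0, -96.4]
contact_force: [-0.6, 0.1, 0.4]
gripper_width: 0.0555
gripper_force: 0.0
```

Run:
```python
from h import *
s=r.get_state(); print(s['contact_force'])
goto([.557,-.191,.142],-96.5,s)
```

```text
[-0.58605543  0.1493162   0.37555829]
dp [-0.  -2.8  0.9] roll 0.001 rows 0.0
```

>>> send_rows:
  steps:
    - {"dp": [0, -1, 0], "roll": 0, "jaw": 20}
    - {"dp": [0, -2, 0], "roll": 0, "jaw": 20}
    - {"dp": [0, -2, 0], "roll": 0, "jaw": 20}
    - {"dp": [0, -2, 0], "roll": 0, "jaw": 20}
    - {"dp": [0, -2, 0], "roll": 0, "jaw": 20}
  newtons: 45

```text
time_s: 18.42
tcp_pos: [0.5573, -0.1911, 0.1442]
eef_rot: [-179.9, -0.0, -96.4]
contact_force: [1.4, -1.4, 0.3]
gripper_width: 0.0278
gripper_force: 45.0
```

>>> send_rows:
  steps:
    - {"dp": [0, 0, 0], "roll": 0, "jaw": 20}
    - {"dp": [0, 0, 0], "roll": 0, "jaw": 20}

```text
time_s: 18.68
tcp_pos: [0.5573, -0.1911, 0.1442]
eef_rot: [-179.9, -0.0, -96.4]
contact_force: [2.5, -1.1, 1.2]
gripper_width: 0.0279
gripper_force: 45.0
```

>>> send_rows:
  steps:
    - {"dp": [0, 0, -5], "roll": 0, "jaw": 20}
    - {"dp": [0, 0, -15], "roll": 0, "jaw": 20}
    - {"dp": [0, 0, -27], "roll": 0, "jaw": 20}
    - {"dp": [0, 0, -39], "roll": 0, "jaw": 20}
    - {"dp": [0, 0, -51], "roll": 0, "jaw": 20}

```text
time_s: 19.3
tcp_pos: [0.5573, -0.1911, 0.1947]
eef_rot: [-180.0, 0.0, -96.4]
contact_force: [6.5, -2.2, -5.3]
gripper_width: 0.0279
gripper_force: 45.0
```

>>> send_rows:
  steps:
    - {"dp": [0, 0, -12], "roll": 0, "jaw": 20}
    - {"dp": [0, 0, -24], "roll": 0, "jaw": 20}
    - {"dp": [0, 0, -36], "roll": 0, "jaw": 20}
    - {"dp": [0, 0, -42], "roll": 0, "jaw": 20}
    - {"dp": [0, 0, -42], "roll": 0, "jaw": 20}

```text
time_s: 19.92
tcp_pos: [0.5573, -0.1911, 0.2372]
eef_rot: [-179.9, -0.0, -96.4]
contact_force: [4.2, -2.0, 0.4]
gripper_width: 0.0277
gripper_force: 45.0
```

>>> send_rows:
  steps:
    - {"dp": [0, 0, -4], "roll": 0, "jaw": 20}
    - {"dp": [0, 0, -8], "roll": 0, "jaw": 20}
    - {"dp": [0, 0, -9], "roll": 0, "jaw": 20}
    - {"dp": [0, 0, -9], "roll": 0, "jaw": 20}

```text
time_s: 20.42
tcp_pos: [0.5573, -0.1911, 0.2443]
eef_rot: [180.0, 0.0, -96.4]
contact_force: [8.4, -5.4, -9.8]
gripper_width: 0.0278
gripper_force: 45.0
```

Run:
```python
from h import *
s=r.get_state(); print(s['tcp_pos'],s['contact_force'],s['gripper_width'])
t=cap('side','s4')
print(proj(t,[.557,-.191,.247]))
```

```text
[ 0.55727922 -0.19106766  0.24426374] [ 8.42718629 -5.36427596 -9.77453443] 0.027777353301109045
[304.84160424 133.13834046]
```

>>> send_rows:
  steps:
    - {"dp": [0, 0, -1.5], "roll": 0, "jaw": 20}
    - {"dp": [0, 0, -1.5], "roll": 0, "jaw": 20}
    - {"dp": [0, 0, -1.5], "roll": 0, "jaw": 20}

```text
time_s: 20.85
tcp_pos: [0.5572, -0.1911, 0.2443]
eef_rot: [179.9, 0.0, -96.5]
contact_force: [12.3, -8.2, -18.0]
gripper_width: 0.0281
gripper_force: 44.9
```

Run:
```python
from h import *
t=cap('side','s5'); b=cv2.imread('pics/s3.png'); a=t['image']
# caps of the four bottles: compare patches before/after around projected caps; bar underside check
for x in (-.058,.058):
  for y in (-.037,.037):
    p=np.array([.558,-.1885,.07])+[.9938*x+.1115*y,-.1115*x+.9938*y,0]; u,v=proj(t,p).astype(int)
    print((x,y),(u,v),np.abs(a[v-12:v+12,u-8:u+8].astype(int)-b[v-12:v+12,u-8:u+8]).mean().round(1))
u,v=proj(t,[.557,-.191,.247]); w,q=proj(t,[.557+.044*.1115,-.191+.044,.247]).astype(int)
print('bar end column',w,q,a[q-14:q+30,w].max(1).tolist())
s=r.get_state(); print(s['tcp_pos'],s['contact_force'],s['gripper_width'])
```

```text
(-0.058, -0.037) (np.int64(327), np.int64(188)) 1.6
(-0.058, 0.037) (np.int64(317), np.int64(200)) 1.6
(0.058, -0.037) (np.int64(292), np.int64(181)) 29.8
(0.058, 0.037) (np.int64(281), np.int64(192)) 1.6
bar end column 297 138 [153, 153, 151, 155, 145, 104, 114, 72, 25, 30, 37, 37, 41, 45, 38, 32, 33, 29, 29, 28, 14, 27, 103, 203, 193, 196, 194, 194, 194, 197, 195, 195, 195, 196, 197, 196, 195, 196, 197, 198, 197, 198, 200, 200]
[ 0.55722434 -0.19107387  0.24430411] [ 12.02716175  -7.80597761 -17.76616663] 0.027480385887804673
```

```bash
python3 -c "
from h import *
print(r.close_job())"
```

```text
the job is handed in; nothing more can be done
None
```

Two spare bottles are standing in the caddy's two empty cells, and the handle is drawn up to its second stop (100 mm of travel, firm against the end) and still gripped with the button held in; the job is handed in at about 21 s. A final image comparison showed three of the four bottles unmoved during the pull; the rear-right one's image patch changed, probably because the raised handle alters that part of the view, and I did not confirm that one further.

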